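# Refill the sprung vial feed track

### The arm

A 6-joint arm with a two-finger parallel gripper is mounted at the origin on a cart in front of the work surface, level with it; the furniture and walls round the work are solid. World frame = base frame: x ahead of the robot, y to its left, z up, the work surface at z = 0. Lengths are in m, angles in rad, forces in N, time in s.
With the tool pointing down it reaches from about 0.3 to 0.825 m from the base axis. Payload 5.4 kg.
Tool frame: the origin (TCP) lies at the centre of the arm's flange, where the gripper is bolted on; the fingertips stand 190 mm ahead of it and the grasp point (between the pads) lies 171 mm ahead of it (bot.tips_ahead is the distance from the TCP to the fingertips, in m); z points along the fingers, y is the direction in which the jaws open and shut (so a half turn about z gives the same grasp; the last joint's range is limited). The gripper opens to 92 mm and grips with 3 to 60 N. Pads are 20 mm wide; open, the fingers measure 128 mm over their backs; the gripper's body (75 mm by 189 mm) begins 69 mm behind the grasp point.
Start: joints at [-1.516, 0.158, 1.597, -0, 1.386, -0.21], TCP at [0.15, -0.555, 0.405] pointing down, gripper open.
Joint ranges: [-2.91, 2.91], [-0.94, 2.29], [0.18, 2.7], [-1.29, 4.43], [0.17, 2.64], [-3, 3]. Speed limits (rad/s): [2.57, 2.57, 3.14, 3.14, 3.14, 3.14].

### API

Orientations are given as a unit quaternion [w, x, y, z].
In Python, from station import bot gives the robot as it stands. The module is installed in compiled form; this text tells all that it offers. Calls block until the motion is done:
- bot.goto(position, orientation): joint-space move of the TCP to a pose.
- bot.servo_line(position, ori=None, v=0.15): straight line of the TCP; ori=None keeps the orientation; v is the mean speed in m/s.
- bot.movej(angles): joint-space move.
- bot.ungrasp() and bot.grab(): open the fingers fully, or close them until they stop; the grip force is fixed at half the most.
- bot.dwell(seconds).
- bot.solve_ik(position, orientation): joint angles nearest the present ones, or None.
- bot.sense(): the state.
- bot.get_image(name): name is "scene" or "top" or "wrist"; returns a dict with "pixels" (400x640x3 uint8, red, green, blue), "range_z" (400x640 float32, m along the optical axis (not along the pixel's ray), 0 where there is no reading), "fx", "fy", "cx", "cy" (pixels), "cam_to_world" (4x4, takes a point from camera to world coordinates). Camera axes: x right, y down, z forward; pixel columns grow to the right and rows downward; lengths in m; the calibration is good to about 2 mm. A picture is of the moment at which its call begins.
A pose or a line that the arm cannot do raises bot.Unreachable and nothing moves.
- bot.sign_off(): hands the job in, once; it reports no verdict.
The state is a dict: "time": time; "qpos": joint angles; "dq": joint speeds; "tau": joint torques, N m; "eef_pos": TCP position; "ee_rot": TCP orientation; "force": force on the tool from outside, world axes, zero at the start; "torque": the same for the moment, N m; "finger_gap": opening from 0.0 (shut) to 1.0 (fully open).
Only numpy, scipy, OpenCV 4.12 (cv2) and the standard library are available. Lean on these libraries where they do the work, as an engineer would, in place of code of your own. Each camera call takes 0.05 s, during which the arm holds its last target.

### The job

Load the two small brown vials into the spring-fed track: draw the follower back by its orange handle until you feel it come up against its buffer, without forcing it, and push the handle down so that its pin hooks behind the catch and the follower stays back by itself. Stand both vials upright in the channel between follower and gate, then unhook the handle and ease the follower forward, never letting it snap, until it holds the vials in a row against the gate. Leave the other things where they are.

Things in the scene. Friction and masses are not known exactly. Their poses are not given: they have to be found in the camera images.
- track: feed track fixed to the worktop: grey base 220 x 72 x 8 mm, aluminium channel along its x axis. Origin: centre of the underside, z up, +x towards the gate. Channel floor 8 mm above the origin; side walls 4 mm thick, 32 mm apart inside, tops at 22 mm. The follower is pulled towards -x; behind it in the channel sits a brass catch block, up to 38 mm high
- gate (a point): middle of the gate's inner face at floor level of the channel: track x = +97 mm, y = 0, z = 8 mm (axes as the track's). The gate is the upright plate that closes the +x end of the channel; its top is 34 mm above the track's origin
- follower (a joint): travel of the white pusher along the track towards -x, m: 0 = home, its face 20 mm from the gate; two vials hold it at 0.034. Spring 2.5 N + 50 N/m x travel towards home; let go, it snaps. It meets a rubber buffer (about 6 N/mm, at most 15 N) on the catch block, which is clamped anew each time: somewhere at 0.058 to 0.086, not measured, to be felt
- pin_handle (a joint): how far the handle and its catch pin are pushed down, m: 0 = up, 0.014 = fully down; stays where put (friction 2 N). Only with the follower at the buffer (3 mm to spare) does the pin go down behind the brass keeper bar; let go, the follower moves 3 mm forward and hangs on it. Short of that it lands on the bar. To unhook: pull about 2 mm back, lift fully, go forward
- handle_grip (a point): centre of the follower's orange cross handle: bar 12 mm (along the track) x 40 mm (across) x 18 mm high; its centre is 67 mm above the track's origin when up, at track x = +17 mm minus the follower's travel. The follower's flat pushing face (29 mm wide, 9 to 35 mm above the origin) is 60 mm ahead of it (+x). Axes as the track's
- vial_1_mid (a point): centre, half-way up, of a small brown vial with white cap, 27 mm diameter, 45 mm high, about 60 g, standing upright; z axis up through the cap
- vial_2_mid (a point): centre, half-way up, of a small brown vial with red cap, 27 mm diameter, 45 mm high, about 60 g, standing upright; z axis up through the cap
- oil_bottle: bystander: brown bottle with black cap, 33 mm diameter, 58 mm high; origin at its underside; not to be moved
- mini_centrifuge: obstacle: white mini centrifuge with a round light blue lid on the worktop behind the track, about 140 mm across and 105 mm high; origin at its underside; pass in front of it or above it
- petri_a: bystander: flat petri dish, 60 mm diameter, 15 mm high; origin at its underside; not to be moved
Things that resemble listed ones, but are neither listed nor needed, are in the scene too. Several things look just like the part that bears vial_2_mid: the one meant starts nearest to the robot's base.

How it is judged:
On the way, in this order (a step that is already met when the one before it is completed fails the run):
1. the follower is drawn back at least 48 mm and hangs on its catch pin (handle at least 8 mm down), the hand off it (value of joint follower above 0.048 m and value of joint pin_handle above 0.008 m and contact force between the fingers and orange_handle below 0.1 N), for 0.3 s.
2. both vials stand upright on the floor of the channel between follower and gate, released, with the follower still hooked back (value of joint follower above 0.048 m and value of joint pin_handle above 0.008 m and x of vial_1_mid in the frame of track between 0.01 and 0.09 m and y of vial_1_mid in the frame of track between -0.005 and 0.005 m and z of vial_1_mid in the frame of track between 0.027 and 0.034 m and angle between each of vial_1_mid, vial_2_mid's own z axis and vertical below 0.12 rad and x of vial_2_mid in the frame of track between 0.01 and 0.09 m and y of vial_2_mid in the frame of track between -0.005 and 0.005 m and z of vial_2_mid in the frame of track between 0.027 and 0.034 m and contact force between the fingers and vial_1 below 0.1 N and contact force between the fingers and vial_2 below 0.1 N), for 0.2 s.
At the end, for the whole second after the job is handed in: both vials stand upright (within 0.12 rad) on the channel floor, in a row against the gate, and the unhooked follower (handle less than 7 mm down) rests against them at 31 to 37.5 mm of travel; all released and at rest (x of vial_1_mid in the frame of track between 0.05 and 0.09 m and y of vial_1_mid in the frame of track between -0.005 and 0.005 m and z of vial_1_mid in the frame of track between 0.027 and 0.034 m and angle between each of vial_1_mid, vial_2_mid's own z axis and vertical below 0.12 rad and x of vial_2_mid in the frame of track between 0.05 and 0.09 m and y of vial_2_mid in the frame of track between -0.005 and 0.005 m and z of vial_2_mid in the frame of track between 0.027 and 0.034 m and value of joint follower between 0.031 and 0.0375 m and value of joint pin_handle below 0.007 m and linear speed of each of vial_1, vial_2 below 0.02 m/s); the robot touches nothing.
It fails at once if the follower is forced against its buffer with more than 15 N (contact force between follower_arm and rubber_buffer above 15 N).
It fails at once if the follower snaps forward faster than 0.4 m/s (velocity of joint follower below -0.4 m/s).
It fails at once if a vial is squeezed by the follower with more than 25 N (contact force between follower_face and vial_1 above 25 N or contact force between follower_face and vial_2 above 25 N).
It fails at once if the black-capped bottle or the petri dish is moved more than 30 mm (distance of any of oil_bottle, petri_a from where it was at the start of the episode above 0.03 m).
It also fails if it takes over 72 s, if anything falls off the work surface, if the arm or the gripper's body presses on something with over 40 N, if the wrist force passes 120 N, or if a joint passes its speed limit or range.

## Working session

There is one attempt and no reset: what is moved stays moved. The work goes in short steps, each a Python script; the robot and the scene stay as the last script left them, time stands still between calls to the robot, and variables do not carry over. Pictures are saved under pics/ and viewed, and the job is handed in when it is done.

```bash
mkdir -p pics; ls; cat > h.py <<'E'
import numpy as np, cv2
from station import bot
def save(im,name): cv2.imwrite('pics/'+name,im['pixels'][:,:,::-1])
def pts(im):
    z=im['range_z'];v,u=np.mgrid[0:z.shape[0],0:z.shape[1]]
    P=np.stack([(u-im['cx'])/im['fx']*z,(v-im['cy'])/im['fy']*z,z,np.ones_like(z)],-1)
    return (P@np.array(im['cam_to_world']).T)[...,:3]
E
python3 - <<'E'
from h import *
s=bot.sense();print(s)
for n in ['scene','top','wrist']:
    im=bot.get_image(n);save(im,n+'0.png');np.savez('pics/'+n+'0.npz',**im)
    print(n,im['fx'],np.round(im['cam_to_world'],3).tolist())
E
```

```text
pics
{'time': 0.0, 'qpos': array([-1.51609944e+00,  1.59002718e-01,  1.59818743e+00,  5.45802073e-06,
        1.38620076e+00, -2.10078712e-01]), 'dq': array([-8.44673681e-05, -2.50245024e-03, -7.66290738e-04, -2.33982747e-03,
       -1.90621403e-04, -2.58546707e-03]), 'tau': array([ 2.68415115e-04, -3.85563540e+01, -3.22108948e+01,  7.02084973e-02,
        3.79168941e-02, -1.19603988e-04]), 'eef_pos': array([ 0.15045023, -0.55468687,  0.40376708]), 'ee_rot': array([-8.96205090e-04,  9.91249192e-01,  1.32000871e-01,  7.24577253e-05]), 'force': array([-0.14928836,  0.19281373,  0.41061064]), 'torque': array([-0.03708375,  0.03755837,  0.01165693]), 'finger_gap': 0.9985506188568624}
scene 412.4960368284039 [[0.896, -0.176, 0.408, 0.12], [-0.444, -0.36, 0.82, -0.88], [0.003, -0.916, -0.401, 0.492], [0.0, 0.0, 0.0, 1.0]]
top 493.0198646259384 [[0.027, -0.989, 0.146, 0.361], [-1.0, -0.027, 0.004, -0.057], [-0.0, -0.146, -0.989, 1.459], [0.0, 0.0, 0.0, 1.0]]
wrist 287.84203427774986 [[0.261, -0.922, -0.287, 0.232], [-0.965, -0.25, -0.077, -0.533], [-0.001, 0.297, -0.955, 0.384], [0.0, 0.0, 0.0, 1.0]]
```

View pics/top0.png

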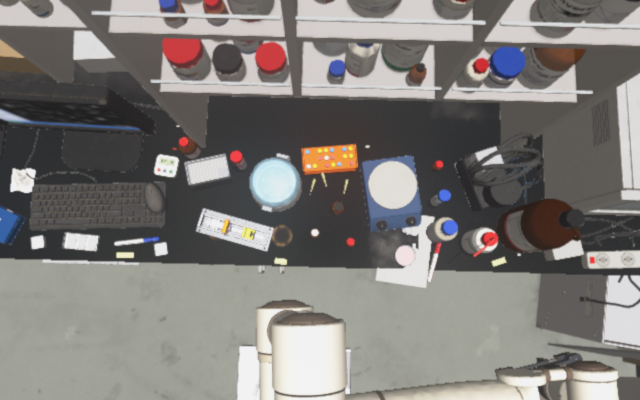

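View pics/scene0.png

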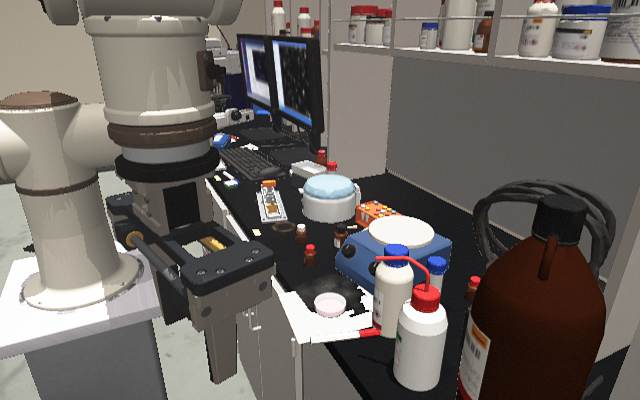

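```bash
python3 - <<'E'
import numpy as np,cv2
im=dict(np.load('pics/top0.npz'));
crop=im['pixels'][80:340,150:530,::-1]
cv2.imwrite('pics/topc.png',cv2.resize(crop,None,fx=2.1,fy=2.1,interpolation=cv2.INTER_CUBIC))
E
```

```text
(no output)
```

View pics/topc.png

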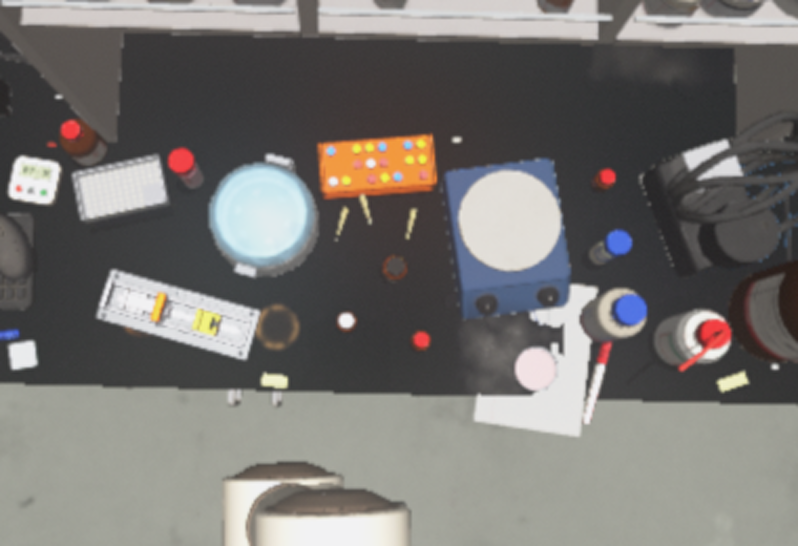

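The top view shows the track around (235,230), with the orange handle at (226,227), the yellow block at (249,234) and the blue-lidded centrifuge at (275,184). The white-cap vial is at (315,232). The nearest red-cap vial is at (350,242), and other red caps are at (438,165), (237,157) and (184,145). Next I'll measure these.

```bash
python3 - <<'E'
from h import *
im=dict(np.load('pics/top0.npz'));P=pts(im);rgb=im['pixels']
hsv=cv2.cvtColor(rgb,cv2.COLOR_RGB2HSV)
for n,(u,v) in dict(worktop=(330,220),handle=(226,227),yel=(249,234),white=(315,232),red=(350,242),red2=(438,165),red3=(237,157),red4=(184,145),dark=(338,208),ring=(282,236),ringe=(274,236),pink=(405,255),cent=(275,184)).items():
    print(n,np.round(P[v,u],3),rgb[v,u])
def comp(mask,nm):
    n,l,st,c=cv2.connectedComponentsWithStats(mask.astype(np.uint8))
    for i in range(1,n):
        if st[i,4]>12:
            q=P[l==i]; print(nm,st[i].tolist(),np.round(c[i],1),'med',np.round(np.median(q,0),4),'min',np.round(q.min(0),3),'max',np.round(q.max(0),3))
H,S,V=[hsv[...,i].astype(int) for i in range(3)]
roi=np.zeros(H.shape,bool);roi[130:270,150:460]=1
comp(roi&((H<5)|(H>174))&(S>170)&(V>120),'red')
comp(roi&(H>=6)&(H<20)&(S>180)&(V>150),'or')
comp(roi&(H>=22)&(H<34)&(S>120)&(V>120),'yel')
z=P[...,2]
tr=roi&(P[...,0]<.36)&(z>.004)&(z<.09)&(P[...,1]>.06)&(P[...,1]<.29)&(P[...,0]>.2)
comp(tr,'raised')
print(im['range_z'].min())
crop=rgb[200:255,190:300,::-1]
cv2.imwrite('pics/track.png',cv2.resize(crop,None,fx=7,fy=7,interpolation=cv2.INTER_NEAREST))
E
```

```text
worktop [ 0.518 -0.093 -0.002] [59 58 59]
handle [0.482 0.201 0.077] [214 145  61]
yel [0.469 0.144 0.012] [222 222 114]
white [ 0.477 -0.05   0.043] [241 241 242]
red [ 0.451 -0.151  0.047] [242  70  72]
red2 [ 0.683 -0.405  0.045] [241  64  67]
red3 [0.676 0.174 0.111] [242  67  71]
red4 [0.708 0.326 0.105] [220  59  61]
dark [ 0.546 -0.114  0.06 ] [83 78 75]
ring [0.466 0.048 0.002] [71 69 69]
ringe [0.465 0.071 0.003] [113  98  82]
pink [ 0.419 -0.313  0.02 ] [241 225 228]
cent [0.603 0.065 0.104] [224 236 238]
red [179, 138, 8, 8, 51] [182.9 141.7] med [0.7171 0.3305 0.1038] min [ 0.361 -0.057  0.002] max [0.756 0.366 1.459]
red [230, 151, 12, 11, 103] [235.7 156. ] med [0.678  0.1769 0.1118] min [ 0.361 -0.057 -0.004] max [0.718 0.214 1.459]
red [436, 161, 7, 6, 36] [438.9 163.4] med [ 0.6887 -0.4079  0.0435] min [ 0.68  -0.426  0.   ] max [ 0.706 -0.399  0.051]
red [347, 238, 7, 7, 34] [350.2 241.2] med [ 0.4541 -0.1509  0.0434] min [ 0.445 -0.159  0.023] max [ 0.464 -0.142  0.05 ]
or [345, 145, 9, 3, 14] [349.4 145.4] med [ 0.7354 -0.1442  0.0463] min [ 0.73  -0.155  0.001] m
[... 542 characters left out ...]
 [344.5 155.7] med [ 0.7007 -0.1299  0.0513] min [ 0.698 -0.135  0.044] max [ 0.709 -0.125  0.058]
yel [349, 154, 4, 4, 14] [350.7 155.5] med [ 0.7029 -0.1487  0.0526] min [ 0.698 -0.152  0.044] max [ 0.708 -0.143  0.057]
yel [331, 162, 5, 5, 14] [332.9 164.1] med [ 0.6766 -0.0969  0.0522] min [ 0.669 -0.103  0.044] max [ 0.684 -0.091  0.058]
yel [313, 164, 4, 4, 14] [314.3 165.5] med [ 0.6706 -0.0417  0.0503] min [ 0.665 -0.048  0.044] max [ 0.677 -0.038  0.061]
yel [223, 220, 5, 12, 30] [224.8 225.6] med [0.4858 0.2038 0.0761] min [0.47  0.198 0.07 ] max [0.502 0.21  0.081]
yel [244, 228, 4, 8, 16] [245.3 231.7] med [0.4756 0.1551 0.0144] min [0.465 0.15  0.005] max [0.485 0.158 0.022]
0.0
```

View pics/track.png

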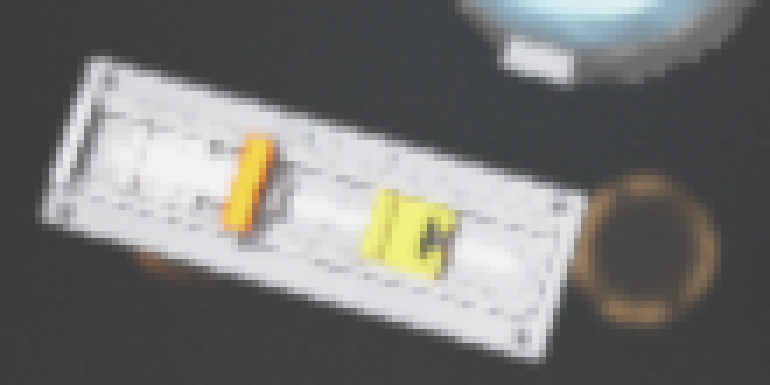

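```bash
cat >> h.py <<'E'
def ray(im,u,v,z):
    M=np.array(im['cam_to_world']);d=M[:3,:3]@np.array([(u-im['cx'])/im['fx'],(v-im['cy'])/im['fy'],1.])
    return M[:3,3]+d*(z-M[2,3])/d[2]
def quat(th):  # tool down, tool x axis at world angle th
    return [0.,np.cos(th/2),np.sin(th/2),0.]
E
python3 - <<'E'
from h import *
im=dict(np.load('pics/top0.npz'));rgb=im['pixels']
m=(cv2.cvtColor(rgb,cv2.COLOR_RGB2GRAY)>120).astype(np.uint8); r=np.zeros_like(m);r[203:258,190:276]=1;m*=r
m=cv2.morphologyEx(m,cv2.MORPH_CLOSE,np.ones((5,5)))
n,l,st,c=cv2.connectedComponentsWithStats(m);i=1+st[1:,4].argmax();print(st[i])
ct=cv2.findContours((l==i).astype(np.uint8),cv2.RETR_EXTERNAL,cv2.CHAIN_APPROX_NONE)[0][0]
b=cv2.boxPoints(cv2.minAreaRect(ct));W=np.array([ray(im,u,v,.008) for u,v in b]);print(b,W)
print(W.mean(0),[np.linalg.norm(W[k]-W[k-1]) for k in range(4)])
d=W[1]-W[2] if np.linalg.norm(W[1]-W[2])>.15 else W[1]-W[0]
print(np.degrees(np.arctan2(d[1],d[0])))
for u,v,z,nm in [(224.9,226,.076,'handle'),(314.8,232,.045,'white'),(350.2,241.2,.045,'red')]: print(nm,ray(im,u,v,z))
E
```

```text
[ 196  208   80   44 1888]
[[194.97195 231.21086]
 [201.75656 207.08778]
 [275.83438 227.92216]
 [269.04977 252.04524]] [[0.47287897 0.30411335 0.008     ]
 [0.54505033 0.28848738 0.008     ]
 [0.48902453 0.06622782 0.008     ]
 [0.41769757 0.08333545 0.008     ]]
[0.48116285 0.185541   0.008     ] [np.float64(0.22756948159161722), np.float64(0.07384359886285244), np.float64(0.22921213024526452), np.float64(0.0733498919726206)]
75.85198327637842
handle [0.48458168 0.20393981 0.076     ]
white [ 0.47705457 -0.049216    0.045     ]
red [ 0.45342293 -0.15127352  0.045     ]
```

The track fits: 229 x 74 mm measured against 220 x 72, and the handle lies on the predicted +17 mm. Next is a close look with the wrist camera.

```bash
python3 - <<'E'
from h import *
th=np.radians(75.9-90)
bot.goto([0.49,0.15,0.37],quat(th))
s=bot.sense();print(s['time'],s['eef_pos'],s['qpos'],s['force'])
im=bot.get_image('wrist');save(im,'w1.png');np.savez('pics/w1.npz',**im)
E
```

```text
2.9083 [0.49023695 0.14947747 0.37003113] [ 5.98594687e-02  2.50541656e-02  1.80984419e+00 -1.41709514e-04
  1.30657867e+00  1.87763522e+00] [-0.62774491  0.03676226  0.50968925]
```

View pics/w1.png

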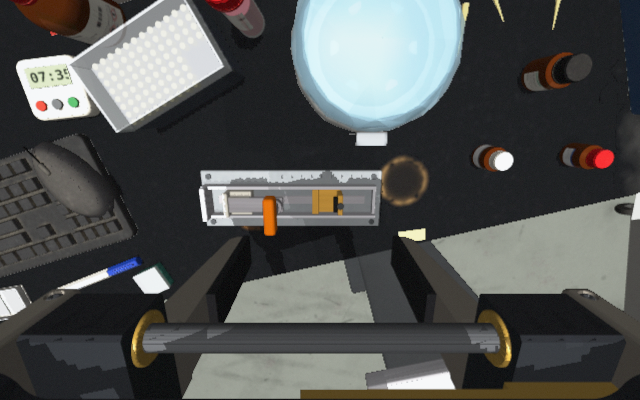

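In the wrist view the track lies level across (200–380, 170–227), with the gate on the left at 205, the handle at (270,216) and the brass catch at (327,203). The white-cap vial is at (495,160) and the red-cap vial at (590,158), with the oil bottle behind at (555,70). Now the precise measurements.

```bash
python3 - <<'E'
from h import *
im=dict(np.load('pics/w1.npz'));rgb=im['pixels']
cv2.imwrite('pics/w1a.png',cv2.resize(rgb[155:240,190:390,::-1],None,fx=4,fy=4,interpolation=cv2.INTER_NEAREST))
cv2.imwrite('pics/w1b.png',cv2.resize(rgb[130:190,460:630,::-1],None,fx=4,fy=4,interpolation=cv2.INTER_NEAREST))
hsv=cv2.cvtColor(rgb,cv2.COLOR_RGB2HSV);H,S,V=[hsv[...,i].astype(int) for i in range(3)]
def comp(mask,nm,z,roi):
    m=np.zeros(H.shape,np.uint8);a,b,c,d=roi;m[b:d,a:c]=mask[b:d,a:c]
    n,l,st,c=cv2.connectedComponentsWithStats(m)
    for i in range(1,n):
        if st[i,4]>15: print(nm,st[i],c[i],ray(im,*c[i],z))
comp(((H<6)|(H>174))&(S>140)&(V>100),'red',.045,(540,130,630,190))
comp((S<40)&(V>170),'white',.045,(460,130,540,190))
comp((H>5)&(H<20)&(S>120)&(V>180),'handle',.076,(255,180,285,240))
comp((H>3)&(H<20)&(S>80)&(V>30)&(V<180),'brown',.01,(460,130,630,190))
# base silhouette
m=((S<60)&(V>70)).astype(np.uint8);r=np.zeros_like(m);r[166:232,205:384]=1;m*=r
m=cv2.morphologyEx(m,cv2.MORPH_CLOSE,np.ones((7,7)))
ct=max(cv2.findContours(m,cv2.RETR_EXTERNAL,cv2.CHAIN_APPROX_NONE)[0],key=cv2.contourArea)
b=cv2.boxPoints(cv2.minAreaRect(ct));W=np.array([ray(im,u,v,.008) for u,v in b]);print(b.round(1),W.round(4))
E
```

```text
red [593 149  22  20 326] [603.15644172 158.41717791] [ 0.45538865 -0.15099695  0.045     ]
white [494 152  19  19 275] [503.30909091 160.76      ] [ 0.47876106 -0.04827345  0.045     ]
handle [262 200  12  35 351] [267.98575499 216.76923077] [0.48895648 0.20406771 0.076     ]
brown [560 143  43  27 498] [580.2248996  153.72088353] [ 0.45428895 -0.15668363  0.01      ]
brown [471 146   9  17  22] [473.5        153.86363636] [ 0.48482315 -0.03505477  0.01      ]
brown [479 146  27  26 286] [488.04545455 157.08041958] [ 0.47682442 -0.05133666  0.01      ]
[[205. 170.]
 [381. 170.]
 [381. 225.]
 [205. 225.]] [[0.5438 0.2785 0.008 ]
 [0.4921 0.0735 0.008 ]
 [0.4223 0.0866 0.008 ]
 [0.4772 0.304  0.008 ]]
```

View pics/w1a.png

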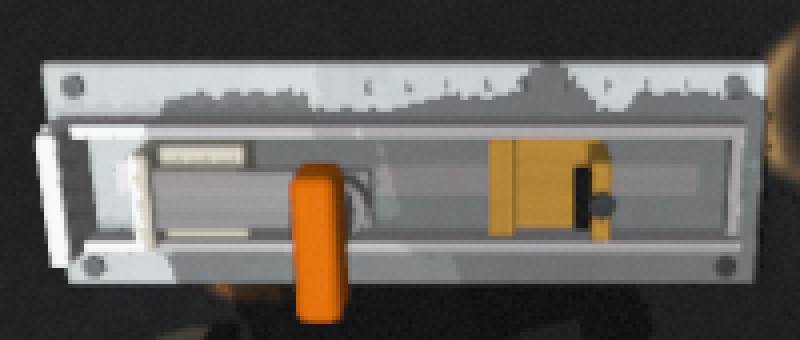

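View pics/w1b.png

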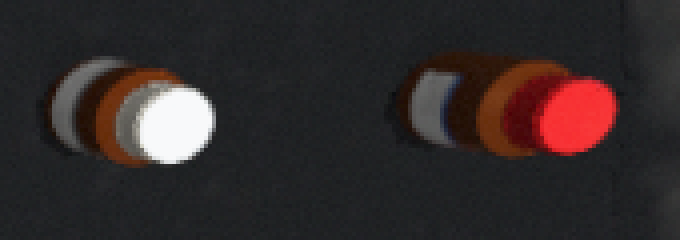

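```bash
python3 - <<'E'
from h import *
im=dict(np.load('pics/w1.npz'))
f=lambda x,y,z:ray(im,190+x/4-.5,155+y/4-.5,z)
def rep(nm,c,z):
    W=np.array([f(x,y,z) for x,y in c]);d=(W[0]-W[1])+(W[3]-W[2]);print(nm,W.mean(0).round(4),'sides',[round(np.linalg.norm(W[k]-W[k-1]),4) for k in range(4)],np.degrees(np.arctan2(d[1],d[0])).round(2))
rep('holes',[(73,87),(735,87),(725,265),(95,265)],.008)
rep('base',[(44,62),(767,62),(753,283),(68,283)],.008)
for x in (100,400,700):
    a=f(x,131,.022);b=f(x,246,.022);print('wallmid',((a+b)/2).round(4),np.linalg.norm(a-b))
for z in (.076,):
    print('handle top', [f(x,y,z).round(4) for x,y in [(297,172),(336,172),(343,320),(300,320)]])
E
```

```text
holes [0.4835 0.188  0.008 ] sides [np.float64(0.0574), np.float64(0.2001), np.float64(0.0574), np.float64(0.1997)] 75.83
base [0.4841 0.1875 0.008 ] sides [np.float64(0.0712), np.float64(0.2171), np.float64(0.0712), np.float64(0.2182)] 75.83
wallmid [0.5062 0.2752 0.022 ] 0.036018804015603624
wallmid [0.4843 0.1886 0.022 ] 0.03582988498591753
wallmid [0.4624 0.1019 0.022 ] 0.0358542112392562
handle top [array([0.5094, 0.2021, 0.076 ]), array([0.507 , 0.1927, 0.076 ]), array([0.4685, 0.2026, 0.076 ]), array([0.4712, 0.2133, 0.076 ])]
```

```bash
cat >> h.py <<'E'
ANG=np.radians(75.83);C=np.array([0.4833,0.1872]);X=np.array([np.cos(ANG),np.sin(ANG)]);Y=np.array([-X[1],X[0]])
def T(x,y=0): return C+X*x+Y*y
def inT(p): d=np.array(p[:2])-C; return d@X,d@Y
QH=quat(ANG-np.pi/2)
E
python3 - <<'E'
from h import *
p=T(.017)
bot.goto([*p,0.31],QH); bot.servo_line([*p,0.250],v=.1)
f0=bot.sense()['force']; bot.grab(); bot.dwell(.2); s=bot.sense()
print(s['time'],s['finger_gap'],f0,s['force'],inT(s['eef_pos']),s['eef_pos'])
im=bot.get_image('wrist');save(im,'w2.png')
E
```

```text
5.5083 0.12539763344226518 [0.19708437 0.10878947 0.03016013] [-0.0288986   1.46017013  0.09739255] (np.float64(0.0171232938048238), np.float64(6.038404151866973e-06)) [0.48748592 0.20380377 0.25000637]
```

View pics/w2.png

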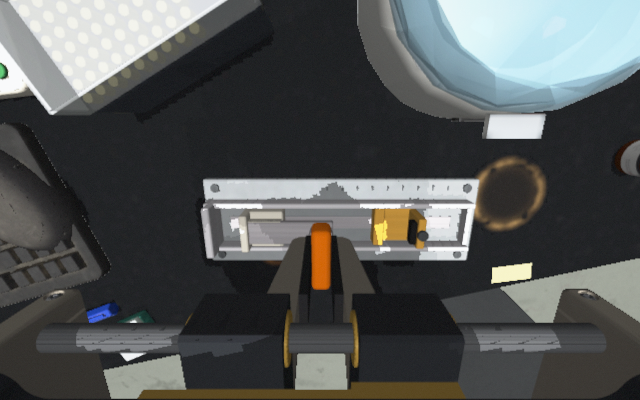

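The handle is gripped at (320,255), with a gap of 11.5 mm. Now I'll pull back while feeling the force.

```bash
python3 - <<'E'
from h import *
bot.servo_line([*T(.017-.035),.250],v=.06)
s=bot.sense();print(s['time'],[round(v*1e3,2) for v in inT(s['eef_pos'])],s['force'].round(2))
t=.035
while t<.050:
    t+=.005
    bot.servo_line([*T(.017-t),.250],v=.05);s=bot.sense()
    print(round(t,4),round(s['time'],2),[round(v*1e3,2) for v in inT(s['eef_pos'])],(s['force'][:2]@X).round(2),s['force'][2].round(2))
E
```

```text
6.2917 [np.float64(-18.05), np.float64(0.01)] [ 1.61  4.95 -2.2 ]
0.04 6.54 [np.float64(-22.83), np.float64(0.01)] 4.38 -2.39
0.045 6.79 [np.float64(-27.81), np.float64(0.01)] 4.72 -2.06
0.05 7.04 [np.float64(-32.79), np.float64(0.01)] 4.63 -1.77
0.055 7.29 [np.float64(-37.78), np.float64(0.01)] 5.07 -2.39
```

```bash
python3 - <<'E'
from h import *
t=.055
while t<.090:
    t+=.001
    bot.servo_line([*T(.017-t),.250],v=.02);bot.dwell(.05);s=bot.sense()
    F=s['force'][:2]@X; ex=F-(2.5+50*t)
    print(round(t,4),round(s['time'],2),round(inT(s['eef_pos'])[0]*1e3,2),F.round(2),ex.round(2),s['force'][2].round(2))
    if ex>3: break
E
```

```text
0.056 7.59 -38.62 5.74 0.44 -2.27
0.057 7.89 -39.6 5.79 0.44 -1.2
0.058 8.19 -40.53 6.08 0.68 -3.09
0.059 8.49 -41.24 8.55 3.1 -2.78
```

Buffer felt at about 58.5 mm, with roughly 3 N extra. I'll push the handle down here.

```bash
python3 - <<'E'
from h import *
for dz in (.003,.006,.009,.0115,.013,.014):
    bot.servo_line([*T(.017-.059),.250-dz],v=.03);bot.dwell(.05);s=bot.sense()
    F=s['force'][:2]@X
    print(dz,round(s['time'],2),round(inT(s['eef_pos'])[0]*1e3,2),s['eef_pos'][2].round(4),F.round(2),s['force'][2].round(2))
    if s['force'][2]>12: print('stop');break
im=bot.get_image('wrist');save(im,'w3.png')
E
```

```text
0.003 8.79 -41.21 0.2471 7.27 -2.31
0.006 9.09 -41.2 0.2441 6.99 -3.47
0.009 9.39 -41.22 0.2411 7.01 -2.74
0.0115 9.69 -41.2 0.2386 7.93 -1.9
0.013 9.99 -41.18 0.2373 7.42 -1.05
0.014 10.29 -41.14 0.2364 7.61 -0.29
```

View pics/w3.png

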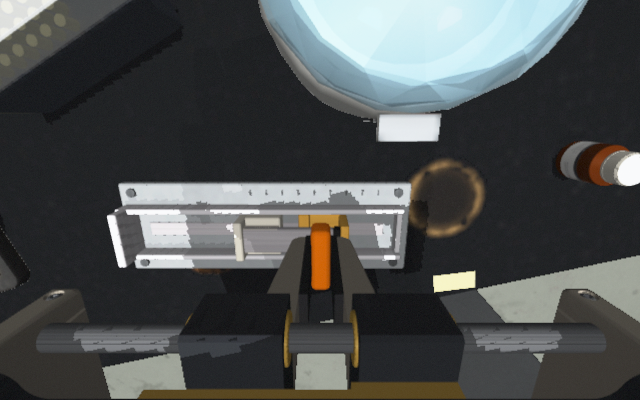

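The handle stays in the same place in the fingers (320,255), so it went down with them. I'll ease forward and check that the pin takes the load.

```bash
python3 - <<'E'
from h import *
for t in (.058,.057,.056,.055,.054,.0535):
    bot.servo_line([*T(.017-t),.236],v=.02);bot.dwell(.05);s=bot.sense()
    F=s['force'][:2]@X
    print(t,round(s['time'],2),round(inT(s['eef_pos'])[0]*1e3,2),F.round(2),s['force'][2].round(2))
    if F<0.5: break
E
```

```text
0.058 10.64 -40.43 5.24 0.27
0.057 10.94 -39.48 5.67 0.27
0.056 11.24 -38.49 5.46 1.22
0.055 11.54 -37.5 4.86 1.16
0.054 11.84 -37.0 1.05 3.43
0.0535 12.14 -36.82 -0.9 5.23
```

```bash
python3 - <<'E'
from h import *
bot.ungrasp(); s=bot.sense();print(s['time'],s['finger_gap'],s['force'].round(2))
bot.servo_line([*T(.017-.0535),.30],v=.15)
im=bot.get_image('wrist');save(im,'w4.png');np.savez('pics/w4.npz',**im)
t=dict(np.load('pics/top0.npz'));P=pts(t)
q=P[157:232,358:424].reshape(-1,3);q=q[(q[:,2]>.03)&(q[:,2]<.2)]
print('plate',np.percentile(q,[1,50,99],axis=0).round(3))
E
```

```text
13.375 0.9996196919075202 [-0.21  0.12  0.14]
plate [[ 0.491 -0.345  0.039]
 [ 0.586 -0.261  0.086]
 [ 0.691 -0.183  0.109]]
```

View pics/w4.png

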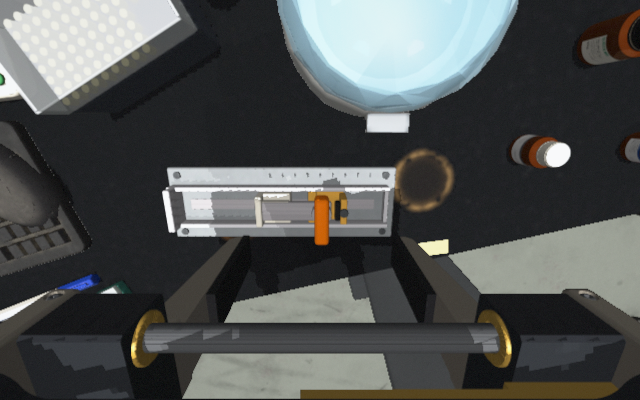

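The follower hangs on its pin: face at column 258, gate at 168, handle at (321,220), and it did not move after release. Next, the white vial.

```bash
cat >> h.py <<'E'
QV=quat(ANG)
TA=.190
E
python3 - <<'E'
from h import *
p=[.478,-.0488]
bot.goto([*p,TA+.09],QV); s=bot.sense();print(s['time'],s['qpos'].round(2))
bot.servo_line([*p,TA+.0165],v=.12); bot.grab(); s=bot.sense();print(s['time'],s['finger_gap']*92,s['force'].round(2))
bot.servo_line([*p,TA+.10],v=.15)
im=bot.get_image('wrist');save(im,'w5.png');s=bot.sense();print(s['time'],s['finger_gap']*92)
E
```

```text
15.7333 [-0.35  0.05  1.97  0.    1.12 -0.11]
17.5083 26.33132636467068 [-0.07  0.29 -0.24]
18.2667 26.36767911460796
```

View pics/w5.png

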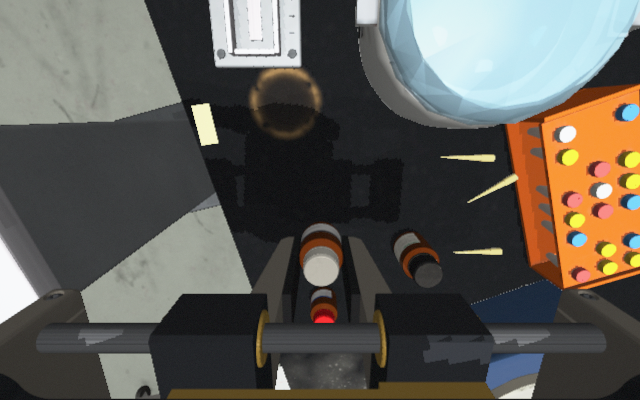

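```bash
python3 - <<'E'
from h import *
bot.servo_line([.478,-.0488,TA+.145],v=.15)
bot.goto([*T(.081),TA+.145],QV)
bot.servo_line([*T(.081),TA+.062],v=.15)
im=bot.get_image('wrist');save(im,'w6.png');np.savez('pics/w6.npz',**im);s=bot.sense();print(s['time'],s['finger_gap']*92,inT(s['eef_pos']))
im=bot.get_image('top');np.savez('pics/top6.npz',**im)
E
```

```text
20.6667 26.461362971459852 (np.float64(0.08109404604728083), np.float64(-0.0007876100385978747))
```

View pics/w6.png

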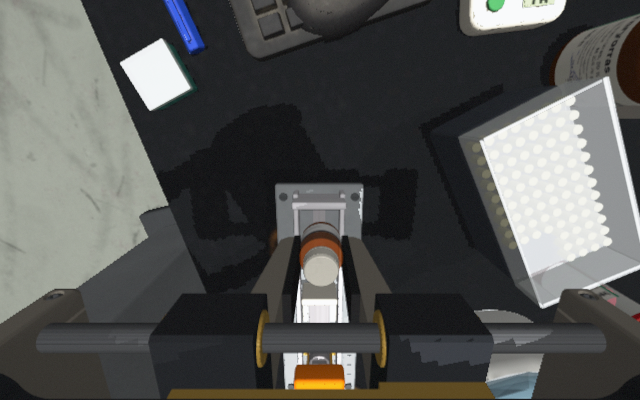

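```bash
python3 - <<'E'
from h import *
im=dict(np.load('pics/w6.npz'));rgb=im['pixels']
cv2.imwrite('pics/w6a.png',cv2.resize(rgb[175:300,255:385,::-1],None,fx=6,fy=4.8,interpolation=cv2.INTER_NEAREST))
print(im['cx'],im['cy'])
E
```

```text
320.7341431077485 203.1336115447454
```

View pics/w6a.png

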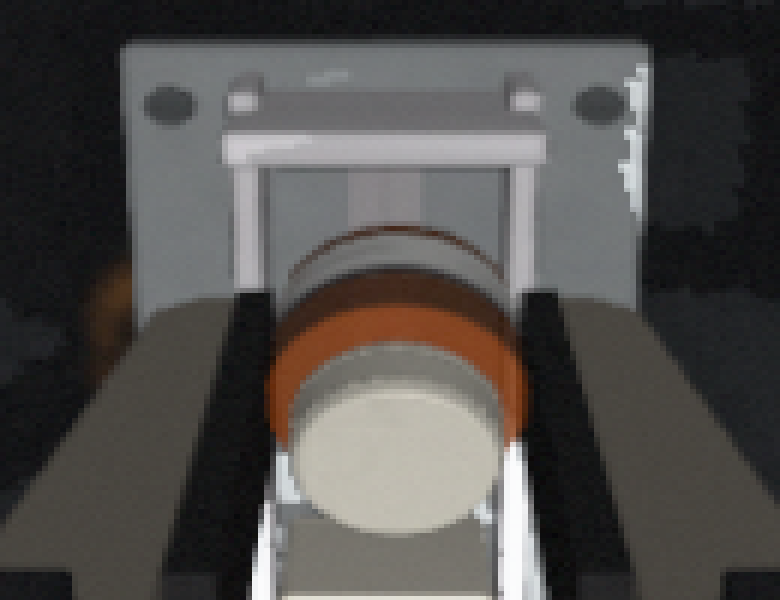

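```bash
python3 - <<'E'
from h import *
im=dict(np.load('pics/w6.npz'))
f=lambda x,y,z:[round(1e3*v,2) for v in inT(ray(im,255+x/6-.5,175+y/4.8-.5,z))]
print('holes',f(170,105,.008),f(600,105,.008),'exp x100')
print('gate inner top',f(250,163,.034),f(520,163,.034),'exp 97')
print('gate out', f(222,134,.034),f(546,134,.034))
print('vial cap top c',f(396,460,.0455+.0455),'  label', f(288,270,.055+.01),f(503,270,.065))
E
```

```text
holes [np.float64(100.62), np.float64(29.27)] [np.float64(100.53), np.float64(-28.93)] exp x100
gate inner top [np.float64(98.89), np.float64(16.42)] [np.float64(98.83), np.float64(-16.33)] exp 97
gate out [np.float64(103.49), np.float64(19.67)] [np.float64(103.43), np.float64(-19.37)]
vial cap top c [np.float64(81.49), np.float64(-1.21)]   label [np.float64(94.38), np.float64(10.08)] [np.float64(94.34), np.float64(-12.48)]
```

The vial sits 1.3 mm off the channel axis. I'll correct that and lower it.

```bash
cat >> h.py <<'E'
def lower(x,y,zs):
    for z in zs:
        bot.servo_line([*T(x,y),TA+z],v=.05);bot.dwell(.03);s=bot.sense()
        print(z,round(s['time'],2),s['eef_pos'][2].round(4),[round(1e3*v,2) for v in inT(s['eef_pos'])],s['force'].round(2))
        if s['force'][2]>6: print('contact');return False
    return True
E
python3 - <<'E'
from h import *
ok=lower(.081,.0013,(.062,.040,.034,.030,.0265,.025,.0245))
im=bot.get_image('wrist');save(im,'w7.png')
E
```

```text
0.062 21.0 0.2525 [np.float64(81.11), np.float64(1.27)] [-0.22 -0.06 -0.96]
0.04 21.62 0.23 [np.float64(81.04), np.float64(1.22)] [ 0.11 -0.61 -0.74]
0.034 21.93 0.2238 [np.float64(80.96), np.float64(1.41)] [-0.16 -1.15 -0.8 ]
0.03 22.21 0.2198 [np.float64(80.96), np.float64(1.36)] [-0.19  0.65 -1.15]
0.0265 22.49 0.2163 [np.float64(80.94), np.float64(1.37)] [-0.05  0.39 -1.81]
0.025 22.77 0.215 [np.float64(80.98), np.float64(1.32)] [-0.22 -0.09 -0.89]
0.0245 23.06 0.2145 [np.float64(81.01), np.float64(1.3)] [ 0.12  0.01 -0.25]
```

View pics/w7.png

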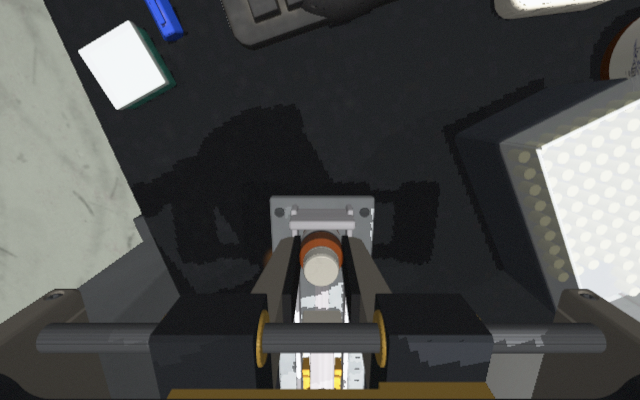

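The vial is in the channel at (321,265), centred between the walls. I'll release it and fetch the red one.

```bash
python3 - <<'E'
from h import *
bot.ungrasp(); bot.servo_line([*T(.081,.0013),TA+.14],v=.2)
im=bot.get_image('wrist');save(im,'w8.png');np.savez('pics/w8.npz',**im)
p=[.4545,-.1511];Q=quat(np.radians(95))
bot.goto([*p,TA+.14],Q); bot.servo_line([*p,TA+.0165],v=.12); bot.grab(); s=bot.sense();print(s['time'],s['finger_gap']*92,s['force'].round(2))
bot.servo_line([*p,TA+.145],v=.15)
s=bot.sense();print(s['time'],s['finger_gap']*92)
bot.goto([*T(.048,.0013),TA+.145],QV)
bot.servo_line([*T(.048,.0013),TA+.065],v=.15)
im=bot.get_image('wrist');save(im,'w9.png');np.savez('pics/w9.npz',**im)
s=bot.sense();print(s['time'],s['finger_gap']*92,inT(s['eef_pos']))
rgb=im['pixels']
cv2.imwrite('pics/w9a.png',cv2.resize(rgb[175:300,255:385,::-1],None,fx=6,fy=4.8,interpolation=cv2.INTER_NEAREST))
E
```

```text
28.6667 25.98544720898942 [-0.79 -0.14 -0.11]
29.675 26.229219957632672
31.85 26.25966211547124 (np.float64(0.04813084472981637), np.float64(0.0005626505757529692))
```

View pics/w8.png

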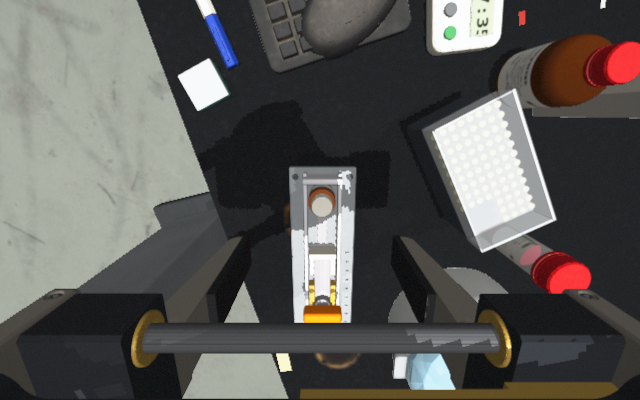

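View pics/w9a.png

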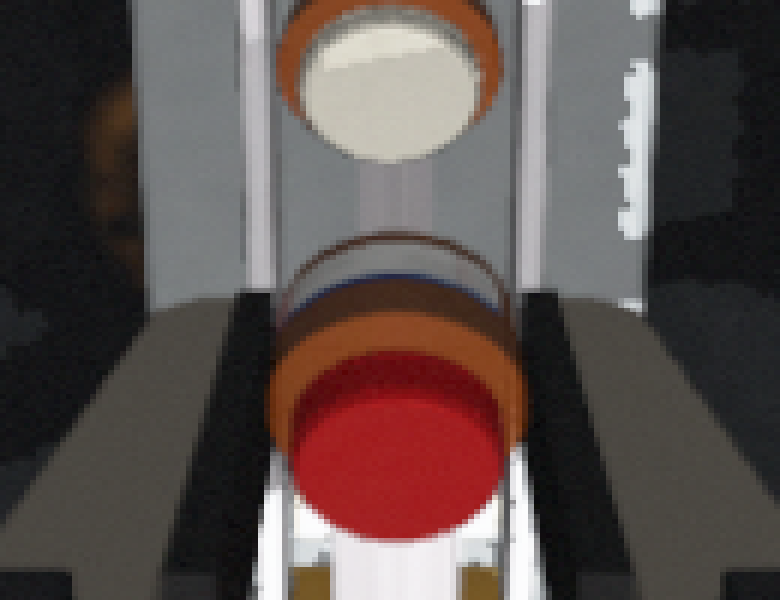

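Vial 1 stands upright at the gate, at (322,203) in w8. Vial 2 is centred over the channel: walls at 256 and 533 in the crop, vial at 397. Lowering.

```bash
python3 - <<'E'
from h import *
ok=lower(.048,.0008,(.062,.040,.032,.0265,.0245))
if ok:
    bot.ungrasp(); bot.servo_line([*T(.048,.0008),TA+.14],v=.2)
im=bot.get_image('wrist');save(im,'w10.png');np.savez('pics/w10.npz',**im);print(bot.sense()['time'])
cv2.imwrite('pics/w10a.png',cv2.resize(im['pixels'][130:330,240:400,::-1],None,fx=3,fy=3,interpolation=cv2.INTER_NEAREST))
E
```

```text
0.062 32.13 0.2525 [np.float64(48.08), np.float64(0.65)] [ 0.04 -0.71 -0.12]
0.04 32.76 0.23 [np.float64(48.02), np.float64(0.73)] [ 0.14  1.37 -0.97]
0.032 33.1 0.2217 [np.float64(47.94), np.float64(0.93)] [-0.41 -0.92 -0.8 ]
0.0265 33.39 0.2162 [np.float64(47.95), np.float64(0.92)] [ 0.15  0.38 -1.15]
0.0245 33.67 0.2145 [np.float64(48.0), np.float64(0.79)] [-0.04  0.72 -0.68]
35.5
```

View pics/w10a.png

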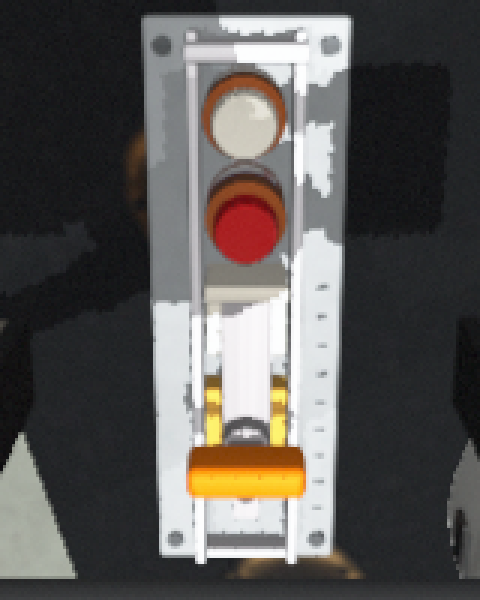

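Both vials stand upright between face and gate, and the follower is still hooked. Now I'll regrip, pull back slightly, lift and ease forward.

```bash
python3 - <<'E'
from h import *
Z=.239
def st(n):
    s=bot.sense();F=s['force'][:2]@X
    print(n,round(s['time'],2),[round(1e3*v,2) for v in inT(s['eef_pos'])],s['eef_pos'][2].round(4),'F',F.round(2),s['force'][2].round(2),'gap',round(s['finger_gap']*92,1));return F,s
p=T(.017-.0542)
bot.goto([*p,.33],QH);bot.servo_line([*p,Z],v=.12);st('at')
bot.grab();bot.dwell(.1);st('grab')
for t in (.0555,.0565,.0572,.0578):
    bot.servo_line([*T(.017-t),Z],v=.02);bot.dwell(.05);F,s=st(t)
    if F>8.5:break
im=bot.get_image('wrist');save(im,'w11.png')
E
```

```text
at 37.68 [np.float64(-37.02), np.float64(-0.42)] 0.2397 F -0.41 0.08 gap 92.0
grab 38.97 [np.float64(-37.15), np.float64(0.03)] 0.239 F -0.14 -0.75 gap 11.9
0.0555 39.27 [np.float64(-38.07), np.float64(0.05)] 0.239 F 5.94 -2.02 gap 11.7
0.0565 39.57 [np.float64(-39.02), np.float64(0.08)] 0.239 F 3.84 -0.46 gap 11.7
0.0572 39.87 [np.float64(-39.72), np.float64(0.07)] 0.239 F 5.11 -2.19 gap 11.8
0.0578 40.17 [np.float64(-40.32), np.float64(0.08)] 0.239 F 6.18 -1.8 gap 11.3
```

View pics/w11.png

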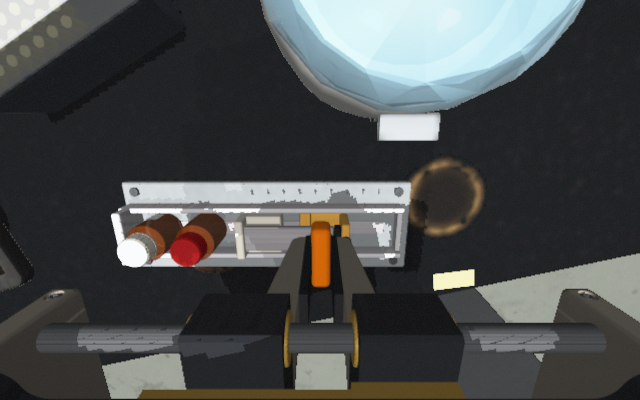

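The hand carries the spring load and the vials are still standing at (140,250) and (190,248). Lift.

```bash
python3 - <<'E'
from h import *
Z=.239
for dz in (.005,.010,.013,.0142):
    bot.servo_line([*T(.017-.0578),Z+dz],v=.04);bot.dwell(.05);s=bot.sense()
    print(dz,round(s['time'],2),round(inT(s['eef_pos'])[0]*1e3,2),s['eef_pos'][2].round(4),(s['force'][:2]@X).round(2),s['force'][2].round(2))
im=bot.get_image('wrist');save(im,'w12.png')
for t in (.056,.0545,.053,.051):
    bot.servo_line([*T(.017-t),Z+.0142],v=.03);s=bot.sense()
    F=s['force'][:2]@X;print(t,round(s['time'],2),round(inT(s['eef_pos'])[0]*1e3,2),F.round(2),s['force'][2].round(2))
    if F<1: print('blocked');break
E
```

```text
0.005 40.54 -40.19 0.2445 5.07 1.54
0.01 40.87 -40.2 0.2495 4.92 1.03
0.013 41.17 -40.19 0.2525 6.39 2.13
0.0142 41.47 -40.42 0.2528 5.65 -4.88
0.056 41.77 -38.57 5.59 -5.36
0.0545 42.02 -37.08 5.95 -5.55
0.053 42.27 -35.61 4.94 -6.2
0.051 42.52 -33.56 5.41 -6.35
```

View pics/w12.png

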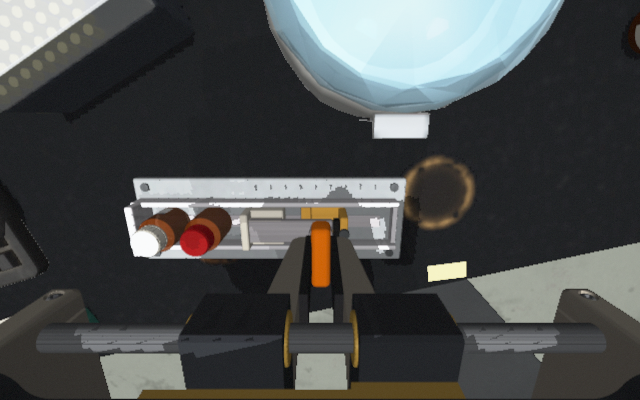

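The handle is fully up and unhooked, with the spring load still on the hand past the catch point. I'll ease it forward.

```bash
python3 - <<'E'
from h import *
Z=.2528
t=.051
while t>.030:
    t-=.002 if t>.0385 else .0007
    bot.servo_line([*T(.017-t),Z],v=.03);s=bot.sense()
    F=s['force'][:2]@X;print(round(t,4),round(s['time'],2),round(inT(s['eef_pos'])[0]*1e3,2),F.round(2),s['force'][2].round(2))
    if t<.0375 and F<0.3: print('loaded');break
im=bot.get_image('wrist');save(im,'w13.png')
E
```

```text
0.049 42.77 -31.49 4.42 -3.83
0.047 43.02 -29.5 4.52 -3.88
0.045 43.27 -27.63 5.38 -3.16
0.043 43.52 -25.78 4.27 -3.88
0.041 43.77 -23.88 4.58 -4.78
0.039 44.02 -21.91 4.11 -4.75
0.037 44.27 -19.89 3.77 -4.21
0.0363 44.52 -19.3 3.22 -4.45
0.0356 44.77 -18.64 3.52 -3.8
0.0349 45.02 -17.9 3.3 -4.43
0.0342 45.27 -17.17 3.04 -5.08
0.0335 45.52 -16.46 3.18 -4.65
0.0328 45.77 -15.76 4.01 -5.08
0.0321 46.02 -15.32 -0.24 -4.82
loaded
```

View pics/w13.png

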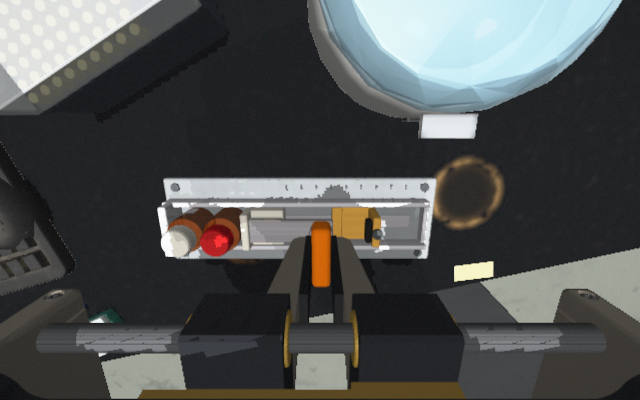

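Contact with the row is felt and the hand load drops to zero. The frame reads 32.5 mm of travel, and the gate measured about 1.5 mm further along in the same frame, so this agrees with 34 mm. Release and check.

```bash
python3 - <<'E'
from h import *
s=bot.sense();p=s['eef_pos']
bot.servo_line([p[0],p[1],.2510],v=.02)
bot.ungrasp(); bot.servo_line([p[0],p[1],.34],v=.15)
bot.dwell(.3)
im=bot.get_image('wrist');save(im,'w14.png');np.savez('pics/w14.npz',**im);im2=bot.get_image('top');save(im2,'top14.png');np.savez('pics/top14.npz',**im2)
print(bot.sense()['time'],bot.sense()['force'])
cv2.imwrite('pics/w14a.png',cv2.resize(im['pixels'][150:250,150:420,::-1],None,fx=2.9,fy=2.9,interpolation=cv2.INTER_NEAREST))
cv2.imwrite('pics/top14a.png',cv2.resize(im2['pixels'][130:280,150:460,::-1],None,fx=2.5,fy=2.5,interpolation=cv2.INTER_NEAREST))
E
```

```text
48.6917 [-0.1408614  -0.93577733 -0.52989898]
```

View pics/w14a.png

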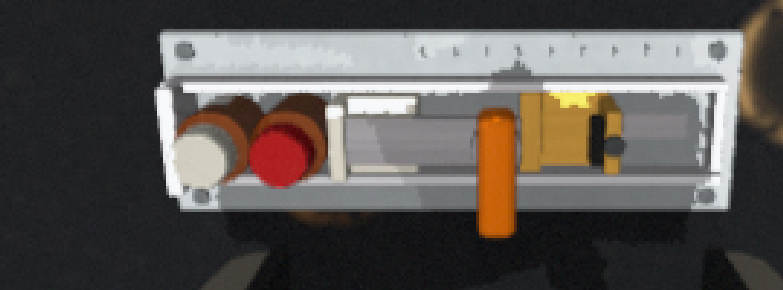

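View pics/top14a.png

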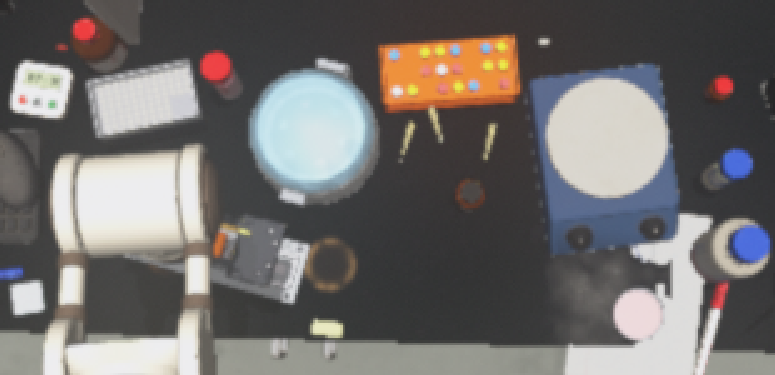

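```bash
python3 - <<'E'
from h import *
im=dict(np.load('pics/w14.npz'));P=pts(im)
f=lambda x,y,z:inT(ray(im,150+x/2.9-.5,150+y/2.9-.5,z))
g=f(171,120,.034);fc=f(329,120,.035);print('gate-face mm',(g[0]-fc[0])*1e3,'-> travel',(g[0]-fc[0])*1e3-20)
h=f(497,172,.076);hol=(f(185,50,.008)[0]+f(717,50,.008)[0]+f(201,196,.008)[0]+f(706,196,.008)[0])/4
print('handle x rel centre',(h[0]-hol)*1e3,'-> travel',17-(h[0]-hol)*1e3)
hsv=cv2.cvtColor(im['pixels'],cv2.COLOR_RGB2HSV);m=(hsv[...,0]>5)&(hsv[...,0]<18)&(hsv[...,1]>200)&(hsv[...,2]>150)
m[:185]=0;m[235:]=0;m[:,:312]=0;m[:,330:]=0
print('handle top z',np.median(P[m][:,2]),m.sum())
for n,(x,y) in dict(white=(201,158),red=(279,155)).items(): print(n,np.array(f(x,y,.053))*1e3)
for n in('top0','top14'):
    t=dict(np.load(f'pics/{n}.npz'));hs=cv2.cvtColor(t['pixels'],cv2.COLOR_RGB2HSV);
    mm=np.zeros((400,640),bool);mm[240:270,390:420]=(t['pixels'][240:270,390:420,0].astype(int)-t['pixels'][240:270,390:420,1]>8)
    v,u=np.nonzero(mm);print(n,'pink',u.mean(),v.mean())
E
```

```text
gate-face mm 55.940018746127336 -> travel 35.940018746127336
handle x rel centre -17.11679237496274 -> travel 34.11679237496274
handle top z 0.07420236906764277 479
white [82.46336455 -0.81214907]
red [56.33722097 -1.84518625]
top0 pink 404.3789808917197 255.2579617834395
top14 pink 404.4185303514377 255.2811501597444
```

```bash
python3 -c "
from h import *
print(bot.sense()['time'],bot.sign_off())"
```

```text
the job is handed in; nothing more can be done
48.6917 None
```

Both vials are loaded and standing against the gate, with the unhooked follower resting against them. I handed the job in at 48.7 s; no verdict is reported.

- **Drawing back:** I pulled the follower until I felt the buffer, at about 58.5 mm of travel with roughly 3 N of buffer force. Then I pushed the handle down 14 mm and let the pin take the load. The follower stayed back after I let go.
- **Vials:** I stood the white-cap vial by the gate and the red-cap vial nearest the base behind it. On the way down the tool force stayed small, with no sign of hitting the walls.
- **Unhooking:** I pulled back about 3 mm, lifted the handle fully and eased the follower forward at about 30 mm/s or slower. I stopped when the force on the hand dropped to zero, then released.

**Last checks:**
- **Vials:** Both stand upright, at track x of about 82 and 56 mm (about 83.5 and 56.5 expected).
- **Handle:** The handle is up, its top at about 74 mm against 76 mm nominal; camera accuracy is about 2 mm.
- **Petri dish and oil bottle:** The pink dish, which I took to be the petri dish, measured unmoved. I checked the black-capped bottle only by eye, and it looked unmoved.

**Disagreement:** The travel readings differ slightly. The handle position gives 34.1 mm, the gap between gate and face 35.9 mm, and the arm's own position about 32.5 mm. All three are within the 31 to 37.5 mm window.

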